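# Sort a cast block by its heft

## Task

Pick up the cream oblong cast block with the carved rosette, lift it clear of the bench and hold it still for a moment to judge its weight. Then set it down gently, face up and flat, in the right tray: blue for a hollow cast (under 350 g), yellow for a part-filled one (350 to 650 g), red for a solid one (over 650 g); within 60 g of a limit either neighbouring tray will do. Let go of it, and leave the round boss, sanding block, hammer and brush as they lie.

Things in the scene. Friction and masses are not known exactly. Their poses are not given: they have to be found in the camera images.
- cast_block: cream cast-stone block with flat sides, 110 (its x) x 62 (its y) x 44 mm high, a carved rosette 56 mm across on top rising to 54 mm. It weighs 150 to 850 g, evenly balanced; its looks do not tell. Origin at the centre of its underside, z up. It lies on the bench nearer the robot than the trays; grasp it across the 62 mm. (The round cream boss, 80 mm across, is another piece.)
- tray_blue: open blue plastic tray, 150 x 150 mm outside, fixed to the bench, walls 4 mm thick and 20 mm high, inner floor 4 mm above the bench; for hollow casts, under 350 g. Origin under its centre at bench level, x and y along its sides, z up. The three trays swap places from one start to the next
- tray_yellow: open yellow plastic tray, 150 x 150 mm outside, fixed to the bench, walls 4 mm thick and 20 mm high, inner floor 4 mm above the bench; for part-filled casts, 350 to 650 g. Origin under its centre at bench level, x and y along its sides, z up. The three trays swap places from one start to the next
- tray_red: open red plastic tray, 150 x 150 mm outside, fixed to the bench, walls 4 mm thick and 20 mm high, inner floor 4 mm above the bench; for solid casts, over 650 g. Origin under its centre at bench level, x and y along its sides, z up. The three trays swap places from one start to the next
Not all that is in view belongs to the job. Of the things like the tray_blue, leave any that is green; of the rest the smaller one is meant.

How it is judged:
By the outcome, as a careful person would: the job done as asked, in the order asked, and still so for the second after the job is handed in, with the robot touching nothing.
It also fails if it takes over 35 s, if anything falls off the work surface, if the arm or the gripper's body presses on something with over 40 N, if the wrist force passes 120 N, or if a joint passes its speed limit or range.

## Robot

A 6-joint arm with a two-finger parallel gripper is mounted at the origin on the work surface. World frame = base frame: x ahead of the robot, y to its left, z up, the work surface at z = 0. Lengths are in m, angles in rad, forces in N, time in s.
With the tool pointing down it reaches from about 0.3 to 0.875 m from the base axis. Payload 6.4 kg.
Tool frame: the origin (TCP) lies at the very end of the fingers, on their centre line; the grasp point (between the pads) lies 19 mm behind it; z points along the fingers, y is the line along which they close (so a half turn about z gives the same grasp; the last joint's range is limited). The gripper opens to 88 mm and grips with 3 to 60 N. Pads are 18 mm wide; open, the fingers measure 123 mm over their backs; the gripper's body (75 mm by 187 mm) begins 45 mm behind the grasp point.
Start: joints at [1.001, 0.181, 1.607, -0, 1.354, -0.206], TCP at [0.205, 0.537, 0.239] pointing down, gripper open.
Joint ranges: [-2.99, 2.99], [-0.89, 2.07], [0.3, 2.58], [-1.14, 4.28], [0, 2.63], [-3.12, 3.12]. Speed limits (rad/s): [2.57, 2.57, 3.01, 3.14, 3.14, 3.14].

## Interface

Orientations are given as a unit quaternion [w, x, y, z].
In Python, from plant import * gives the robot as it stands.
- The arm moves only by the shell command python3 -m inch 'ROWS' [FORCE]. ROWS is text: rows parted by semicolons, each of 7 numbers parted by spaces: the shift along the tool's x, y, z in mm, then the turn, a rotation vector about the tool's x, y, z in rad, then the finger opening in mm, from 0 to 88.1. A call has 1 to 20 rows; each row is the pose to reach, as a shift and turn from the pose commanded when the call began, along the tool's axes at that moment; what a row does not reach only later rows make up. A row lasts 1/12 s, in which the tool goes at most 41.7 mm and 7.16 degrees, less where a joint would pass 70% of its speed; a pose out of reach is approached as far as the arm can. A call with a gripper value outside its range is refused whole. The fingers move at their own pace and stop on an object; FORCE is the grip in N (left out, the last holds). Time passes only in rows, so rows that repeat a pose let the fingers close. It gives the time, the measured TCP pose, the force, the opening and the grip force at its end, in the units of the state.
- sense(): the state, without advancing time (a new reading comes with each control period).
- grab_frame(name): name is "scene" or "side" or "wrist"; returns (picture, depth): 480x640x3 uint8, blue, green, red; 480x640 float32, m along the optical axis (not along the pixel's ray), 0 where there is no reading.
- camera_info(name): a dict with "intrinsics" (3x3 intrinsics, pixels), "rvec" (rotation vector, rad) and "tvec" (3), from world to camera coordinates, as OpenCV has them. Camera axes: x right, y down, z forward; pixel columns grow to the right and rows downward; lengths in m; the calibration is good to about 2 mm. A picture is of the moment at which its call begins: read the wrist's pose just before it. camera_info takes no time and is no camera call; for the wrist camera it gives the pose at the moment of the call.
- job_done(): hands the job in; it is judged then, once.
The state is a dict: "t": time; "joints": joint angles; "joint_vel": joint speeds; "joint_torque": joint torques, N m; "tcp_pos": TCP position; "orientation": TCP orientation; "force": force on the tool from outside, world axes, zero at the start; "moment": the same for the moment, N m; "gripper_width": finger opening in m; "grip_force": force on a finger pad.
Only numpy, scipy, OpenCV 4.12 (cv2) and the standard library are available. Lean on these libraries where they do the work, as an engineer would, in place of code of your own. Each camera call takes 0.05 s, during which the arm holds its last target. There are 200 camera calls.

## Working session

There is one attempt and no reset: what is moved stays moved. The work goes in short steps, Python scripts to look and compute and a shell command to move; the robot and the scene stay as the last step left them, time stands still between calls to the robot, and variables do not carry over. Pictures are saved under pics/ and viewed, at most 10 in all, crops included, and the job is handed in when it is done.

```bash
mkdir -p pics
cat > h.py <<'E'
from plant import *
import numpy as np, cv2
from scipy.spatial.transform import Rotation as R
def snap(n,f):
    ci=camera_info(n); im,d=grab_frame(n); cv2.imwrite('pics/'+f+'.png',im); np.savez('pics/'+f,im=im,d=d,K=ci['intrinsics'],r=ci['rvec'],t=ci['tvec']); return im,d
def world(f,u,v,z=None):
    q=np.load('pics/'+f+'.npz'); M=cv2.Rodrigues(q['r'].astype(float))[0]; t=q['t'].ravel()
    ray=M.T@np.linalg.solve(q['K'],[u,v,1.]); c=-M.T@t
    if z is None: return c+ray*q['d'][int(v),int(u)]
    return c+ray*(z-c[2])/ray[2]
E
python3 -c "
from h import *
snap('scene','s1');snap('side','d1');print(sense())"
```

```text
{'t': 0.1, 'joints': array([ 1.00069206e+00,  1.81458989e-01,  1.60784681e+00, -1.06436383e-05,
        1.35378718e+00, -2.06304478e-01]), 'joint_vel': array([ 0.00021935, -0.00216756, -0.00151144,  0.0010896 ,  0.00013967,
       -0.00150547]), 'joint_torque': array([ 9.73162314e-04, -4.34821415e+01, -3.42696941e+01,  7.03218975e-02,
        3.38870881e-02, -5.83731685e-05]), 'tcp_pos': array([0.20434171, 0.5369837 , 0.23793417]), 'orientation': array([-2.79146778e-04,  1.80897268e-01,  9.83501711e-01, -6.96308758e-04]), 'force': array([0.07043795, 0.76746812, 0.91985107]), 'moment': array([-0.00886223, -0.00648243,  0.09099632]), 'grip_force': 0.0, 'gripper_width': 0.08801782257622388}
```

View pics/s1.png

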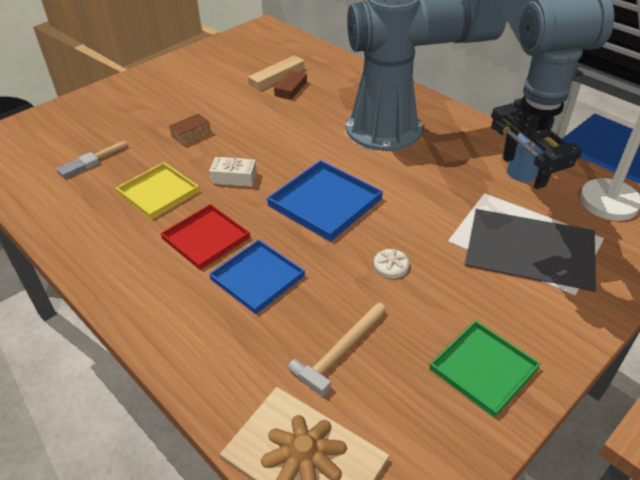

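The cast block is at (233,171), the round boss at (391,263). Like tray_blue there are the small blue tray (257,276), the large blue one (325,199) and the green one (485,367). The one meant is the small blue at (257,276), being neither green nor the larger. Red is at (206,236), yellow at (157,190).

```bash
cat > a.py <<'E'
from h import *
q=np.load('pics/s1.npz'); im=q['im']
cv2.imwrite('pics/c1.png',cv2.resize(im[130:320,110:390],None,fx=2.8,fy=2.8,interpolation=cv2.INTER_CUBIC))
P=np.array([[world('s1',u,v) for u in range(110,400)] for v in range(130,320)])
hsv=cv2.cvtColor(im,cv2.COLOR_BGR2HSV)[130:320,110:400]
def rect(m,n):
    k,l,st,c=cv2.connectedComponentsWithStats(m.astype(np.uint8))
    for i in range(1,k):
        if st[i,4]>150:
            r=cv2.minAreaRect((P[l==i][:,:2]*1000).astype(np.float32)); print(n,st[i,4],np.round(r[0]),np.round(r[1]),round(r[2],1),np.round(P[l==i][:,2].mean(),4))
H,S,V=cv2.split(hsv); z=P[...,2]
rect((S>150)&(H>100)&(H<130)&(z>-.01)&(z<.03),'blue');rect((S>150)&(H>22)&(H<35)&(z<.03),'yellow');rect((S>170)&((H<5)|(H>174))&(z<.03),'red')
rect((z>.036)&(z<.06)&(S<80),'block')
E
python3 a.py
```

```text
blue 4836 [356. 118.] [213. 210.] 5.3 0.0114
blue 3636 [644. 196.] [153. 154.] 3.2 0.0087
yellow 2557 [ 626. -216.] [169. 160.] 1.6 0.0099
red 3124 [648.  12.] [153. 157.] 1.3 0.0091
block 719 [ 457. -123.] [ 74. 111.] 39.2 0.0469
```

View pics/c1.png

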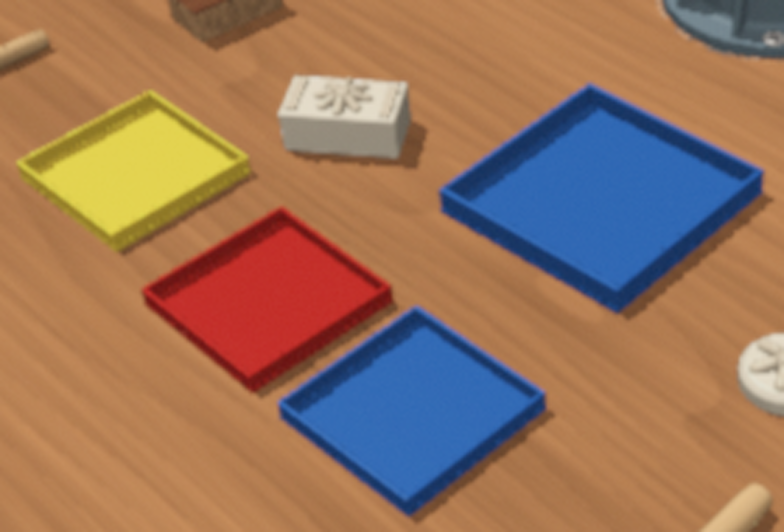

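The crop confirms it: an oblong cream block with a rosette near yellow, and the smaller blue tray beside red. I move above the block.

```bash
python3 -m inch '-30 -34 0 0 0 0.05 88;-75 -84 0 0 0 0.1 88;-471 -527 0 0 0 0.523 88;-471 -527 0 0 0 0.523 88;-471 -527 0 0 0 0.523 88;-471 -527 0 0 0 0.523 88;-471 -527 0 0 0 0.523 88;-471 -527 0 0 0 0.523 88;-471 -527 0 0 0 0.523 88;-471 -527 0 0 0 0.523 88;-471 -527 0 0 0 0.523 88;-471 -527 0 0 0 0.523 88;-471 -527 0 0 0 0.523 88;-471 -527 0 0 0 0.523 88;-471 -527 0 0 0 0.523 88;-471 -527 0 0 0 0.523 88;-471 -527 0 0 0 0.523 88;-471 -527 0 0 0 0.523 88;-471 -527 0 0 0 0.523 88;-471 -527 0 0 0 0.523 88'
python3 -m inch '0 0 0 0 0 0 88;0 0 0 0 0 0 88;0 0 0 0 0 0 88'
cat > b.py <<'E'
from h import *
import sys
n=sys.argv[1]; s=sense(); print(s['t'],s['tcp_pos'],R.from_quat(s['orientation'],scalar_first=True).as_matrix().round(4).tolist(),s['force'])
im,d=snap('wrist',n)
q=np.load(f'pics/{n}.npz'); M=cv2.Rodrigues(q['r'].astype(float))[0]
v,u=np.mgrid[:480,:640]; rays=np.stack([u,v,np.ones_like(u)],-1)@np.linalg.inv(q['K']).T
P=(rays*d[...,None]-q['t'].ravel())@M
S=cv2.cvtColor(im,cv2.COLOR_BGR2HSV)[...,1]
m=((P[...,2]>.036)&(P[...,2]<.062)&(S<90)&(d>0)).astype(np.uint8)
k,l,st,c=cv2.connectedComponentsWithStats(m)
for i in range(1,k):
    if st[i,4]>800: print(st[i],cv2.minAreaRect((P[l==i][:,:2]*1000).astype(np.float32)),P[l==i][:,2].max())
E
python3 b.py w1
```

```text
t: 1.77
tcp_pos: [0.4566, -0.1222, 0.2381]
orientation: [-0.001, 0.429, 0.903, 0.0]
force: [-0.1, 0.4, 0.4]
gripper_width: 0.0882
grip_force: 0.0
t: 2.02
tcp_pos: [0.4571, -0.1215, 0.2389]
orientation: [0.0, 0.428, 0.904, 0.0]
force: [0.8, 0.8, 0.1]
gripper_width: 0.0877
grip_force: 0.0
2.0167 [ 0.45709999 -0.12150931  0.23889304] [[-0.6334, 0.7738, 0.0004], [0.7738, 0.6334, -0.0001], [-0.0003, 0.0002, -1.0]] [0.84307763 0.84425304 0.07911544]
[ 292  164   61  104 6086] ((456.889892578125, -124.88139343261719), (62.05644226074219, 110.31877136230469), 38.6784553527832) 0.0563415494052936
```

View pics/w1.png

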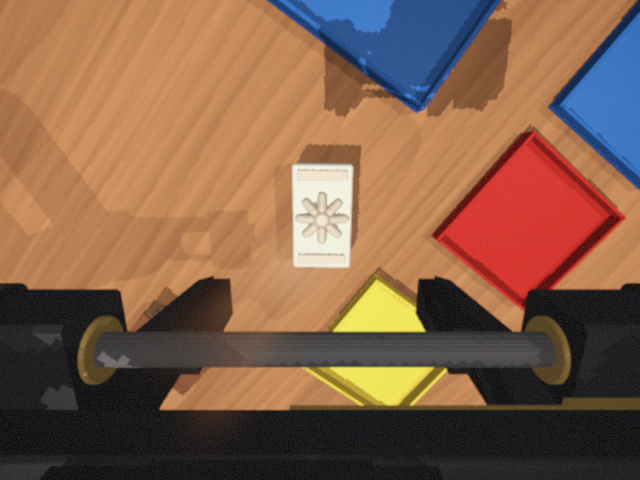

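The wrist view shows the block at (322,216), rosette up; the depth fit gives 62x110 mm at (456.9,-124.9), short axis at 38.7°. Correct, descend, grip.

```bash
python3 -m inch '-2.5 -2.3 30 0 0 0.01 88;-2.5 -2.3 65 0 0 0.01 88;-2.5 -2.3 100 0 0 0.01 88;-2.5 -2.3 135 0 0 0.01 88;-2.5 -2.3 165 0 0 0.01 88;-2.5 -2.3 190 0 0 0.01 88;-2.5 -2.3 208 0 0 0.01 88;-2.5 -2.3 218 0 0 0.01 88;-2.5 -2.3 225 0 0 0.01 88;-2.5 -2.3 225 0 0 0.01 88;-2.5 -2.3 225 0 0 0.01 88'
python3 -m inch '0 0 0 0 0 0 50;0 0 0 0 0 0 50;0 0 0 0 0 0 50;0 0 0 0 0 0 50;0 0 0 0 0 0 50;0 0 0 0 0 0 50;0 0 0 0 0 0 50;0 0 0 0 0 0 50;0 0 0 0 0 0 50;0 0 0 0 0 0 50' 40
```

```text
t: 2.98
tcp_pos: [0.4576, -0.1262, 0.0144]
orientation: [0.0, 0.433, 0.901, -0.0]
force: [0.8, -0.1, -0.5]
gripper_width: 0.0881
grip_force: 0.0
t: 3.82
tcp_pos: [0.4576, -0.1263, 0.0144]
orientation: [0.001, 0.434, 0.901, 0.0]
force: [-0.4, 1.7, 6.8]
gripper_width: 0.0616
grip_force: 40.0
```

```bash
python3 -m inch '0 0 -3 0 0 0 50;0 0 -10 0 0 0 50;0 0 -20 0 0 0 50;0 0 -35 0 0 0 50;0 0 -50 0 0 0 50;0 0 -65 0 0 0 50;0 0 -80 0 0 0 50;0 0 -90 0 0 0 50;0 0 -97 0 0 0 50;0 0 -100 0 0 0 50;0 0 -100 0 0 0 50;0 0 -100 0 0 0 50;0 0 -100 0 0 0 50'
for i in 1 2 3 4 5 6 7; do python3 -m inch '0 0 0 0 0 0 50;0 0 0 0 0 0 50'; python3 -c "
from plant import *
s=sense();print(s['t'],s['force'],s['moment'],s['joint_torque'])"; done
```

```text
t: 4.9
tcp_pos: [0.4564, -0.1258, 0.1128]
orientation: [-0.001, 0.434, 0.901, 0.0]
force: [0.6, -0.8, -7.2]
gripper_width: 0.0621
grip_force: 40.0
t: 5.07
tcp_pos: [0.4566, -0.1259, 0.113]
orientation: [-0.001, 0.434, 0.901, 0.0]
force: [-0.3, -0.3, -7.5]
gripper_width: 0.0614
grip_force: 40.0
5.0667 [-0.32030333 -0.33900985 -7.45158295] [-0.09542436 -0.00291521  0.02395013] [ 6.71751346e-03 -3.79614902e+01 -3.16618037e+01  1.76927831e-02
  1.04721012e-01 -1.03715513e-05]
t: 5.23
tcp_pos: [0.4569, -0.126, 0.1135]
orientation: [-0.0, 0.434, 0.901, 0.0]
force: [-0.6, -0.0, -7.2]
gripper_width: 0.0616
grip_force: 40.0
5.2333 [-0.57321746 -0.0428405  -7.16846795] [-0.09640124  0.02058476  0.011592  ] [ 6.20021492e-04 -3.78633785e+01 -3.16524982e+01  1.77958125e-02
  1.01467771e-01 -4.92734080e-05]
t: 5.4
tcp_pos: [0.457, -0.1261, 0.1137]
orientation: [-0.0, 0.434, 0.901, 0.0]
force: [0.5, 0.2, -6.9]
gripper_width: 0.062
grip_force: 40.0
5.4 [ 0.4559577   0.21039707 -6.88536804] [-0.07314631 -0.0233228  -0.02786437] [-2.91893186e-03 -3.78679132e+01 -3.16930711e+01  1.75835425e-02
  9.6642
[... 631 characters left out ...]
1.78369990e-02
  9.45408479e-02 -1.97373220e-05]
t: 5.9
tcp_pos: [0.4571, -0.1261, 0.1137]
orientation: [0.0, 0.434, 0.901, -0.0]
force: [0.7, -0.8, -7.8]
gripper_width: 0.0617
grip_force: 40.0
5.9 [ 0.6570128  -0.82588185 -7.75259725] [-0.09510567  0.03402421 -0.0520667 ] [-4.55735235e-04 -3.79146802e+01 -3.17256618e+01  1.81675743e-02
  9.44267353e-02  3.05222386e-05]
t: 6.07
tcp_pos: [0.4571, -0.1261, 0.1137]
orientation: [0.0, 0.434, 0.901, -0.0]
force: [-0.0, 0.0, -7.5]
gripper_width: 0.0616
grip_force: 40.0
6.0667 [-0.01978937  0.04120633 -7.49827039] [-0.0252025   0.02959771 -0.02968456] [-8.93571942e-04 -3.79156780e+01 -3.17250216e+01  1.79624255e-02
  9.48110316e-02  1.85697115e-05]
```

Weight about 7.4 N, so about 755 g: a solid cast, and red. I measure the red tray from the wrist picture, where it is fully in view.

Run:
```python
from h import *
q=np.load('pics/w1.npz');im,d=q['im'],q['d']; M=cv2.Rodrigues(q['r'].astype(float))[0]
v,u=np.mgrid[:480,:640]; P=((np.stack([u,v,np.ones_like(u)],-1)@np.linalg.inv(q['K']).T)*d[...,None]-q['t'].ravel())@M
H,S,_=cv2.split(cv2.cvtColor(im,cv2.COLOR_BGR2HSV))
m=((S>170)&((H<6)|(H>174))&(d>0)&(P[...,2]<.025)&(P[...,2]>.014)&(u>400)).astype(np.uint8)
c=cv2.minAreaRect((P[m>0][:,:2]*1000).astype(np.float32)); print(m.sum(),c)
s=sense(); A=R.from_quat(s['orientation'],scalar_first=True).as_matrix()
for off in [(c[0][0]/1e3,c[0][1]/1e3)]:
    D=np.array([*off,s['tcp_pos'][2]])-s['tcp_pos']; print('shift tool mm',A.T@D*1000,'tool y deg',np.degrees(np.arctan2(A[1,1],A[0,1])),'joints',s['joints'])
```

```text
2478 ((648.2578735351562, 10.557373046875), (150.66098022460938, 149.60678100585938), 1.13727867603302)
shift tool mm [-1.25563633e+01  2.34691809e+02  1.00330305e-03] tool y deg 38.619210807339364 joints [-5.20297634e-01  1.14694652e-01  1.96051091e+00 -2.14240751e-05
  1.06633594e+00 -1.19431966e+00]
```

```bash
python3 -m inch '0 5 0 0 0 0.01 50;-1 15 0 0 0 0.04 50;-2 30 0 0 0 0.08 50;-3 48 0 0 0 0.13 50;-4 67 0 0 0 0.18 50;-5 86 0 0 0 0.24 50;-6 105 0 0 0 0.30 50;-7 124 0 0 0 0.36 50;-8 143 0 0 0 0.42 50;-9 162 0 0 0 0.48 50;-10 181 0 0 0 0.53 50;-11 199 0 0 0 0.57 50;-12 214 0 0 0 0.61 50;-12.6 225 0 0 0 0.64 50;-12.6 232 0 0 0 0.654 50;-12.6 234.7 0 0 0 0.654 50;-12.6 234.7 0 0 0 0.654 50;-12.6 234.7 0 0 0 0.654 50;-12.6 234.7 0 0 0 0.654 50'
python3 -c "
from h import *
snap('wrist','w2');s=sense();print(s['t'],s['tcp_pos'],s['force'],R.from_quat(s['orientation'],scalar_first=True).as_matrix().round(3).tolist())"
```

```text
t: 7.65
tcp_pos: [0.6477, 0.0102, 0.1135]
orientation: [-0.0, 0.7, 0.714, -0.0]
force: [-0.1, 0.5, -6.7]
gripper_width: 0.0615
grip_force: 40.0
7.7 [0.64776614 0.01011001 0.11363344] [-0.03719909  0.64924149 -7.40053165] [[-0.02, 1.0, -0.001], [1.0, 0.02, -0.0], [-0.0, -0.001, -1.0]]
```

View pics/w2.png

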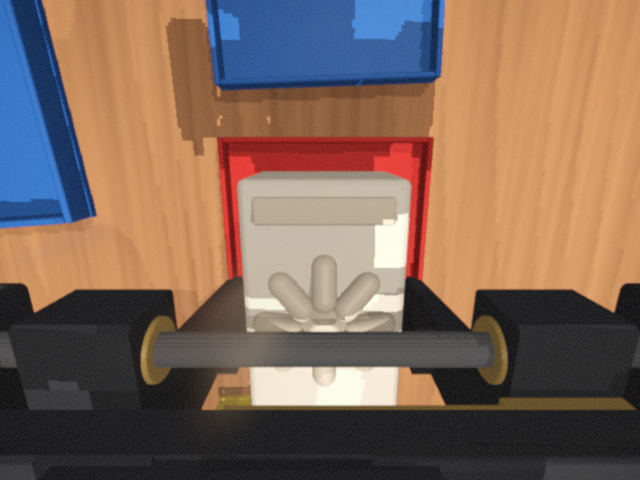

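The block hangs level at (325,290), centred over the red tray (rim corners 220,140 and 432,140) and aligned with it. Lowering to just above the floor, then gently.

```bash
python3 -m inch '0.3 0.5 5 0 0 0 50;0.3 0.5 15 0 0 0 50;0.3 0.5 28 0 0 0 50;0.3 0.5 41 0 0 0 50;0.3 0.5 54 0 0 0 50;0.3 0.5 66 0 0 0 50;0.3 0.5 76 0 0 0 50;0.3 0.5 83 0 0 0 50;0.3 0.5 87 0 0 0 50;0.3 0.5 89 0 0 0 50;0.3 0.5 90 0 0 0 50;0.3 0.5 91 0 0 0 50;0.3 0.5 92 0 0 0 50;0.3 0.5 92 0 0 0 50;0.3 0.5 92 0 0 0 50'
python3 -m inch '0 0 0.5 0 0 0 50;0 0 1 0 0 0 50;0 0 1.5 0 0 0 50;0 0 2 0 0 0 50;0 0 2 0 0 0 50;0 0 2 0 0 0 50'
```

```text
t: 8.95
tcp_pos: [0.6491, 0.0108, 0.0222]
orientation: [0.0, 0.7, 0.714, 0.0]
force: [-0.6, -0.0, -7.0]
gripper_width: 0.0616
grip_force: 40.0
t: 9.45
tcp_pos: [0.6487, 0.0108, 0.0196]
orientation: [-0.0, 0.7, 0.714, -0.0]
force: [-1.0, 0.1, -7.6]
gripper_width: 0.0616
grip_force: 40.0
```

```bash
python3 -m inch '0 0 0.3 0 0 0 50;0 0 0.6 0 0 0 50;0 0 0.9 0 0 0 50;0 0 0.9 0 0 0 50;0 0 0.9 0 0 0 50'
python3 -m inch '0 0 0.3 0 0 0 50;0 0 0.5 0 0 0 50;0 0 0.5 0 0 0 50;0 0 0.5 0 0 0 50'
```

```text
t: 9.87
tcp_pos: [0.6487, 0.0108, 0.0188]
orientation: [-0.0, 0.7, 0.714, -0.0]
force: [-0.5, -0.5, -8.0]
gripper_width: 0.0614
grip_force: 40.0
t: 10.2
tcp_pos: [0.6488, 0.0108, 0.0185]
orientation: [0.0, 0.7, 0.714, 0.0]
force: [-1.3, 0.2, -5.3]
gripper_width: 0.0619
grip_force: 40.0
```

```bash
python3 -m inch '0 0 0.3 0 0 0 50;0 0 0.5 0 0 0 50;0 0 0.5 0 0 0 50;0 0 0.5 0 0 0 50'
python3 -m inch '0 0 0 0 0 0 63;0 0 0 0 0 0 65;0 0 0 0 0 0 68;0 0 0 0 0 0 72;0 0 0 0 0 0 78;0 0 0 0 0 0 82;0 0 0 0 0 0 82;0 0 0 0 0 0 82;0 0 0 0 0 0 82'
```

```text
t: 10.53
tcp_pos: [0.6489, 0.0108, 0.0184]
orientation: [0.0, 0.7, 0.714, 0.0]
force: [-4.8, 0.1, 3.2]
gripper_width: 0.0617
grip_force: 40.0
t: 11.28
tcp_pos: [0.6488, 0.0108, 0.0178]
orientation: [0.0, 0.7, 0.714, 0.0]
force: [1.0, -0.2, 1.1]
gripper_width: 0.082
grip_force: 0.0
```

```bash
python3 -m inch '0 0 -4 0 0 0 82;0 0 -12 0 0 0 82;0 0 -25 0 0 0 82;0 0 -45 0 0 0 82;0 0 -70 0 0 0 82;0 0 -95 0 0 0 82;0 0 -120 0 0 0 82;0 0 -145 0 0 0 82;0 0 -170 0 0 0 82;0 0 -190 0 0 0 82;0 0 -205 0 0 0 82;0 0 -215 0 0 0 82;0 0 -220 0 0 0 82;0 0 -220 0 0 0 82;0 0 -220 0 0 0 82;0 0 -220 0 0 0 82'
python3 b.py w3
```

```text
t: 12.62
tcp_pos: [0.6481, 0.0109, 0.2364]
orientation: [-0.001, 0.7, 0.714, -0.001]
force: [-0.1, 0.3, -0.1]
gripper_width: 0.0818
grip_force: 0.0
12.6167 [0.64806559 0.01093242 0.2364005 ] [[-0.0199, 0.9998, -0.0023], [0.9998, 0.0199, 0.0004], [0.0004, -0.0023, -1.0]] [-0.09106055  0.32667847 -0.12800594]
[ 294  160   63  106 6353] ((649.1944580078125, 13.372428894042969), (61.810646057128906, 108.83963775634766), 1.1441152095794678) 0.06035005940641927
```

View pics/w3.png

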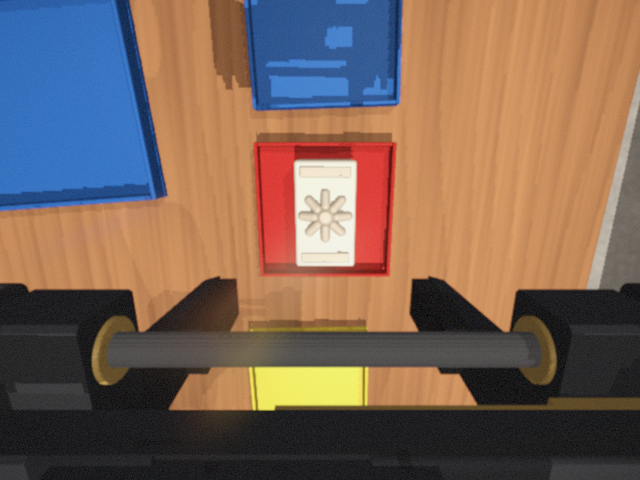

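The block lies at (325,213), rosette up, flat and free inside the red tray (256..395, 143..275). The unloaded force is back to -0.1 N, so the 7.4 N reading holds.

```bash
python3 -c "
from plant import *
print(job_done())"
```

```text
the job is handed in; nothing more can be done
None
```

The cast block weighed about 755 g, a solid cast, so I set it face up and flat in the red tray, let go, and handed the job in at about 13 s.

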